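# Unlock the amber case, turn the key back and put it away

### The job

Unlock the glazed amber case. Take the tubular key from the wooden block, push it fully home in the lock with its nib in the notch, and turn it clockwise, still pressing lightly, until the bolt is drawn and the lid springs up, just before the stop. Then turn it back to where it comes out, draw it and stand it right down in its hole in the block again, leaving the lid ajar. It is a two-finger lock: never force the key, whether pushing, turning or pulling, and do not disturb the torch, the loupe or the loose piece of amber.

Things in the scene. Friction and masses are not known exactly. Their poses are not given: they have to be found in the camera images.
- key: Steel tubular key, black head. Origin: centre of its lower end; z up the key, x towards the nib. Barrel 12 mm across, 28 mm long, end tapered to 9 mm over 2 mm. Nib at z 0 to 4 mm, 5 mm wide, reaching 10.5 mm from the axis. Head z 28 to 54 mm, 26 mm wide (x), 10 mm thick (y), white dots on the nib's side: pinch it across its thickness. About 35 g. Starts upright in the block, lower end 18 mm deep.
- case: Dark wooden display case, fixed, 180 (x) x 220 (y) x 62 mm high, glazed lid over its rear 110 mm, lock in the fixed front rail. Origin: centre of the underside; x from the front (user's side) to the hinged back, z up.
- lock_face (a point): Centre of the lock's level face: a steel ring 31 mm across, 66 mm above the table, 58 mm in front of the case's centre. Hole 14 mm across; nib notch towards the case's +x (red mark), 7.8 mm wide, reaching 11.8 mm from the axis. Sprung pins meet the key's end (4 N) 4 mm before it is home (7 N, then solid). Home is 8 to 14 mm down, different each time; it turns only within about 0.5 mm of that.
- plug (a joint): Turn of the lock plug, rad, clockwise seen from above. 0: notch in line, the only place where the key goes in or out; once turned, the nib is caught under the ring. The key has 0.1 rad of play or more in it. It turns freely, then draws the sprung bolt (0.02 to 0.07 N m). Lid released 0.06 to 0.09 rad before a solid stop; the stop differs each time, 0.8 to 1.3 rad. Over 25 N on the key damages it.
- lid (a joint): Opening of the lid, rad. 0 shut and bolted; when the bolt is drawn its spring lifts it at once to 0.16 rad (front edge about 17 mm up), where it stays; the bolt springs out under it when the key goes back.
- block: Beech tool block, fixed, 50 (x) x 120 (y) x 34 mm high. Origin: underside, below the key's hole (the block reaches from y -72 to +48 mm); z up. The groove of the key's hole points to the block's +x.
- block_hole (a point): Centre of the key hole's mouth in the top of the block, 34 mm above the table: 15 mm across, 18 mm deep, with a groove for the nib towards the block's +x, 8.8 mm wide, reaching 12.2 mm from the axis, full depth.
- torch_1: Grey pocket torch standing on its end, 33 mm across, 106 mm tall, origin under its centre. Leave alone.
- loupe_1: Small folding loupe lying on the table, 29 x 39 x 16 mm, origin under its centre. Leave alone.
- amber_piece: Loose piece of amber on the table, 31 x 59 x 15 mm, origin under its centre. Leave alone.
Things that resemble listed ones, but are neither listed nor needed, are in the scene too. Leave any red look-alike of the block alone.

How it is judged:
On the way, in this order (a step that is already met when the one before it is completed fails the run):
1. the key, home in the lock, has drawn the bolt and the lid has sprung up (value of joint lid above 0.1 rad and value of joint plug above 0.5 rad and horizontal distance between key and lock_face below 0.004 m and z of key in the frame of lock_face below -0.004 m), for 0.1 s.
2. the plug is back at its home position with the key still in it (value of joint plug below 0.3 rad and horizontal distance between key and lock_face below 0.004 m and z of key in the frame of lock_face below -0.001 m), for 0.05 s.
At the end, for the whole second after the job is handed in: The key stands released and still in its hole in the block (within 4 mm of its centre, at least 14 of the 18 mm down, upright within 0.12 rad), the lid is ajar (over 0.1 rad) and the plug is back at its home position (under 0.3 rad) (horizontal distance between key and block_hole below 0.004 m and z of key in the frame of block_hole below -0.014 m and angle between key's own z axis and vertical below 0.12 rad and linear speed of key below 0.02 m/s and value of joint lid above 0.1 rad and value of joint plug below 0.3 rad); the robot touches nothing.
It fails at once if the key is forced: over 25 N between key and lock (contact force between key and case above 25 N).
It fails at once if the torch, the loupe or the loose piece of amber is moved by over 25 mm, or the torch is knocked over (distance of any of torch_1, loupe_1, amber_piece from where it was at the start of the episode above 0.025 m or angle between torch_1's own z axis and vertical above 0.5 rad).
It also fails if it takes over 72 s, if anything falls off the work surface, if the arm or the gripper's body presses on something with over 40 N, if the wrist force passes 120 N, or if a joint passes its speed limit or range.

### The arm

A 7-joint arm with a two-finger parallel gripper is mounted at the origin on a cart in front of the work surface, level with it; the furniture and walls round the work are solid. World frame = base frame: x ahead of the robot, y to its left, z up, the work surface at z = 0. Lengths are in m, angles in rad, forces in N, time in s.
With the tool pointing down it reaches from about 0.4 to 0.875 m from the base axis. Payload 19.3 kg.
Tool frame: the origin (TCP) lies midway between the tips of the shut fingers; the grasp point (between the pads) lies bot.tcp_to_grasp behind it (bot.tcp_to_grasp is the distance from the TCP to the grasp point, in m); z points along the fingers, y is the line along which they close (so a half turn about z gives the same grasp; the last joint's range is limited). The gripper opens to 85 mm and grips with 20 to 120 N. Pads are 22 mm wide; open, the fingers measure 114 mm over their backs; the gripper's body (76 mm by 85 mm) begins 54 mm behind the grasp point. The pads swing forward as they close: fully open they stand 13 mm farther back than shut.
Start: joints at [-1.353, 0.521, -0.036, 1.599, 0.021, 1.021, -0.113], TCP at [0.177, 0.599, 0.198] pointing down, gripper open.
Joint ranges: [-2.91, 2.91], [-0.3, 2.13], [-1.5, 1.42], [0.17, 2.43], [-1.26, 4.41], [0.16, 1.93], [-2.52, 2.52]. Speed limits (rad/s): [1.89, 1.89, 2.39, 2.39, 3.01, 3.01, 3.01].

### API

Orientations are given as [roll, pitch, yaw] about the fixed x, y, z axes, in that order (R = Rz(yaw) Ry(pitch) Rx(roll)).
In Python, from workcell import observe, imaging, bot gives the robot as it stands.
- The arm moves only by the tool send_rows, never from a script. Its argument "plan" is text: rows parted by semicolons, each of 7 numbers parted by spaces: the shift along the tool's x, y, z in m, then the turn, a rotation vector about the tool's x, y, z in degrees, then the finger opening in m, from 0 to 0.0854. In form: dx dy dz rx ry rz claw; .... A call has 1 to 10 rows; each row is the pose to reach, as a shift and turn from the pose commanded when the call began, along the tool's axes at that moment; what a row does not reach only later rows make up. A row lasts 1/12 s, in which the tool goes at most 41.7 mm and 7.16 degrees, less where a joint would pass 70% of its speed; a pose out of reach is approached as far as the arm can. A call with a gripper value outside its range is refused whole. The fingers move at their own pace and stop on an object; "grip_force" is the grip in N (left out, the last holds). Time passes only in rows, so rows that repeat a pose let the fingers close. It gives the time, the measured TCP pose, the force, the opening and the grip force at its end, in the units of the state.
- observe(): the state, without advancing time (a new reading comes with each control period).
- imaging.grab_frame(name): name is "scene" or "top"; returns a dict with "color" (420x560x3 uint8, red, green, blue), "fx", "fy", "cx", "cy" (pixels), "eye" and "orientation" of the camera in the world. Camera axes: x right, y down, z forward; pixel columns grow to the right and rows downward; lengths in m; the calibration is good to about 2 mm. A picture is of the moment at which its call begins. There is no depth.
- bot.job_done(): hands the job in; it is judged then, once.
The state is a dict: "clock": time; "qpos": joint angles; "qd": joint speeds; "joint_efforts": joint torques, N m; "position": TCP position; "tool_rot": TCP orientation; "force": force on the tool from outside, world axes, zero at the start; "moment": the same for the moment, N m; "grip_width": finger opening in m; "finger_force": force on a finger pad.
Only numpy, scipy, OpenCV 4.12 (cv2) and the standard library are available. Lean on these libraries where they do the work, as an engineer would, in place of code of your own. Each camera call takes 0.05 s, during which the arm holds its last target. There are 200 camera calls.

## Working session

There is one attempt and no reset: what is moved stays moved. The work goes in short steps, Python scripts to look and compute and a tool call to move; the robot and the scene stay as the last step left them, time stands still between calls to the robot, and variables do not carry over. Pictures are saved under pics/ and viewed, at most 10 in all, crops included, and the job is handed in when it is done.

Besides the shell and the picture viewer there is one more tool, called after "Request:" by a JSON object that holds its "fn" and its "kwargs", one argument or row to a line. send_rows: Moves the arm, as the interface text tells. Its arguments: {"type":"object","properties":{"plan":{"type":"string"},"grip_force":{"type":"number"}},"required":["plan"]}

```bash
mkdir -p pics; ls; python3 - <<'E'
from workcell import observe, imaging, bot
import cv2
s=observe(); print(s, bot.tcp_to_grasp)
for n in ("scene","top"):
    f=imaging.grab_frame(n); cv2.imwrite(f"pics/{n}0.png",f["color"][:,:,::-1]); print({k:v for k,v in f.items() if k!="color"})
E
```

```text
pics
{'clock': 0.0, 'qpos': array([-1.35318389,  0.52203833, -0.03632564,  1.60001306,  0.02118824,
        1.02106126, -0.11280574]), 'qd': array([-9.50378177e-04,  1.43401001e-05, -3.95337640e-04,  1.89756289e-03,
       -8.23770566e-04, -1.25462173e-03, -2.04751282e-04]), 'joint_efforts': array([-3.89998086e-04, -9.27122855e+01,  1.97960213e+00, -3.69936454e+01,
        1.78050151e-02,  8.21966794e-03,  2.20533155e-05]), 'position': array([0.17733923, 0.59892593, 0.1976088 ]), 'tool_rot': array([-3.14045938e+00,  7.07974661e-05,  2.85375696e+00]), 'force': array([ 0.49532837,  0.22095445, -0.61345671]), 'moment': array([ 0.00728652, -0.01876208, -0.01155962]), 'finger_force': 0.0, 'grip_width': 0.08542090788517506} 0.0187
{'fx': 517.8931702458831, 'fy': 517.8931702458831, 'cx': 268.22209524169926, 'cy': 204.1322115098499, 'eye': array([-0.20354323, -0.55673184,  0.85823811]), 'orientation': array([-2.26031628, -0.00964852, -0.92992162])}
{'fx': 504.5447433125131, 'fy': 504.5447433125131, 'cx': 276.49082543547377, 'cy': 211.1031222241415, 'eye': array([0.47534708, 0.03700166, 1.24458593]), 'orientation': array([-3.0810805 , -0.02705331, -1.57517763])}
```

View pics/scene0.png

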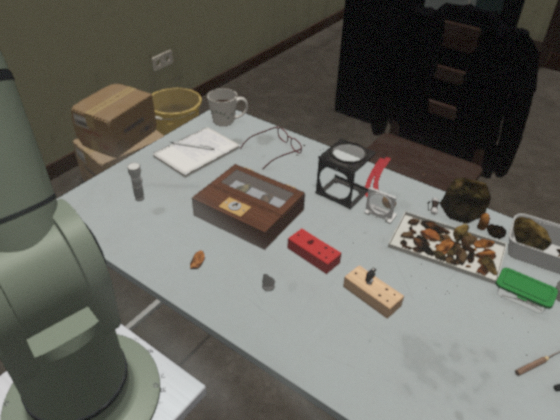

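View pics/top0.png

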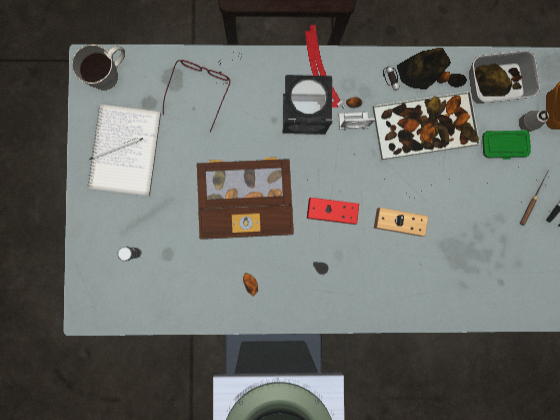

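The top view shows the amber case around (246,198) with its lock at (246,222). The candidates for the block are the beech one at (402,221), with the key's head at (400,220), and the red look-alike at (333,210) with a stub at (328,209). The torch is at (128,254), the loupe at (320,267) and the amber at (250,284). I choose the beech block and will check it in a close crop.

```bash
cat > h.py <<'E'
from workcell import observe, imaging, bot
import cv2, numpy as np
from scipy.spatial.transform import Rotation as Ro
def proj(f,p):
    R=Ro.from_euler('xyz',f["orientation"]).as_matrix(); c=(np.atleast_2d(p)-f["eye"])@R
    return np.c_[f["fx"]*c[:,0]/c[:,2]+f["cx"], f["fy"]*c[:,1]/c[:,2]+f["cy"]]
def unproj(f,uv,z):
    R=Ro.from_euler('xyz',f["orientation"]).as_matrix(); uv=np.atleast_2d(uv)
    d=np.c_[(uv[:,0]-f["cx"])/f["fx"],(uv[:,1]-f["cy"])/f["fy"],np.ones(len(uv))]@R.T
    return f["eye"]+d*((z-f["eye"][2])/d[:,2])[:,None]
def crop(f,u,v,w,h,s):
    return cv2.resize(f["color"][v:v+h,u:u+w,::-1],None,fx=s,fy=s,interpolation=cv2.INTER_CUBIC)
E
python3 - <<'E'
from h import *
f=imaging.grab_frame("top"); g=imaging.grab_frame("scene")
im=np.vstack([np.hstack([crop(f,370,200,64,48,6),crop(f,190,195,64*1,48,6)]),np.hstack([crop(g,340,260,64,48,6),crop(g,205,180,64,48,6)])])
cv2.imwrite("pics/c1.png",im); print(im.shape)
print(unproj(f,[[246,222]],.066),unproj(f,[[400,220]],.07),unproj(f,[[128,254]],.1),unproj(f,[[320,267],[250,284]],.01))
print(unproj(g,[[371,276]],.034))
E
```

```text
(576, 768, 3)
[[0.52135211 0.07610581 0.066     ]] [[ 0.5246899  -0.28488477  0.07      ]] [[0.44905671 0.33949458 0.1       ]] [[ 0.41300603 -0.1024067   0.01      ]
 [ 0.37291465  0.06837588  0.01      ]]
[[ 0.54213126 -0.28575024  0.034     ]]
```

View pics/c1.png

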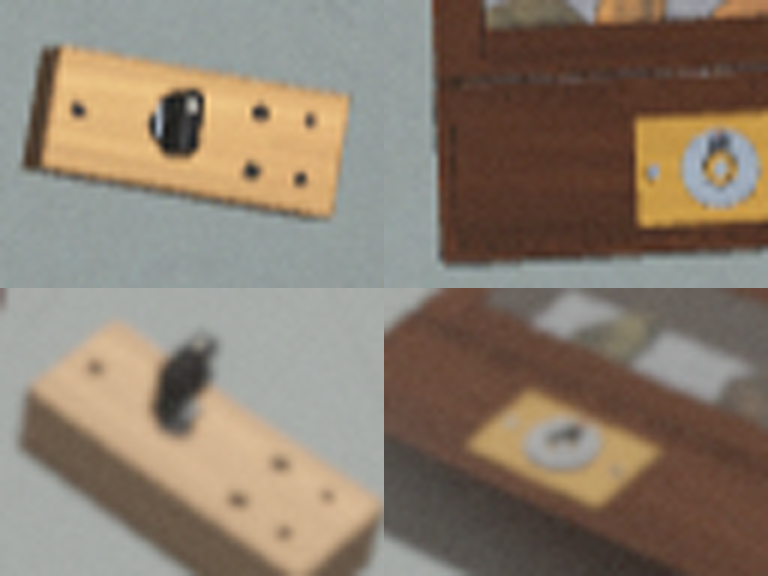

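The crop confirms the choice: beech block with the black-headed key standing in it, nib side towards image-up (+x). The lock's ring is at about top pixel (246,223), with its notch also pointing up. Next I measure poses from both cameras.

```bash
python3 - <<'E'
from h import *
f=imaging.grab_frame("top"); g=imaging.grab_frame("scene")
def seg(F,lo,hi,box):
    u,v,w,h=box; hsv=cv2.cvtColor(F["color"],cv2.COLOR_RGB2HSV)[v:v+h,u:u+w]
    m=cv2.morphologyEx(cv2.inRange(hsv,lo,hi),cv2.MORPH_CLOSE,np.ones((3,3)))
    c=max(cv2.findContours(m,cv2.RETR_EXTERNAL,cv2.CHAIN_APPROX_NONE)[0],key=cv2.contourArea)
    return c.reshape(-1,2)+[u,v]
def rect(F,c,z):
    P=unproj(F,c,z)[:,:2]; r=cv2.minAreaRect((P*1000).astype(np.float32)); return np.round(r[0],1),np.round(r[1],1),round(r[2],1)
print("block",rect(f,seg(f,(8,60,170),(25,190,255),(365,195,75,55)),.034))
print("blockscene",rect(g,seg(g,(8,40,150),(25,190,255),(335,255,75,60)),.034))
for n,F,b in(("top",f,(225,205,45,35)),("scene",g,(215,195,40,28))):
    c=seg(F,(15,100,100),(32,255,255),b); print("plate",n,rect(F,c,.063))
    u,v,w,h=b; x,y,ww,hh=cv2.boundingRect(c)
    hsv=cv2.cvtColor(F["color"],cv2.COLOR_RGB2HSV)
    m=np.zeros(hsv.shape[:2],np.uint8); cv2.fillConvexPoly(m,cv2.convexHull(c).astype(np.int32),255); m=cv2.erode(m,np.ones((3,3)))
    r=cv2.bitwise_and(m,cv2.inRange(hsv,(0,0,0),(180,90,255)))
    k=max(cv2.findContours(r,cv2.RETR_EXTERNAL,cv2.CHAIN_APPROX_NONE)[0],key=cv2.contourArea).reshape(-1,2)
    P=unproj(F,k,.066)[:,:2].astype(np.float32)*1000; print("ring",n,cv2.fitEllipse(P),cv2.minEnclosingCircle(P))
print("case",rect(f,seg(f,(0,60,20),(14,255,120),(180,150,125,100)),.062))
# dark key head
for n,F,b,z in(("top",f,(385,205,30,30),.07),("scene",g,(355,260,30,30),.057)):
    k=seg(F,(0,0,0),(180,255,80),b); print("head",n,k.mean(0),rect(F,k,z))
E
```

```text
block (array([ 523.1, -300.2]), array([118.7,  49.2]), 80.0)
blockscene (array([ 520.4, -303.1]), array([120.7,  51.3]), 79.9)
plate top (array([520.4,  77. ]), array([43.4, 66. ]), 3.0)
ring top ((520.091796875, 77.02969360351562), (29.551509857177734, 29.993144989013672), 90.30827331542969) ((520.198974609375, 77.27461242675781), 15.584840774536133)
plate scene (array([518.9,  73.9]), array([46.3, 69.8]), 0.6)
ring scene ((518.1710205078125, 73.13075256347656), (31.29997444152832, 34.542236328125), 131.67327880859375) ((518.1724853515625, 72.90023803710938), 18.141944885253906)
case (array([577.1,  79.5]), array([177.7, 219. ]), 2.4)
head top [399.42857143 220.        ] (array([ 524.7, -282.5]), array([18.9, 23.6]), 88.9)
head scene [369.40740741 276.25925926] (array([ 519. , -290.2]), array([36. , 11.9]), 6.7)
```

Request:
{"fn": "send_rows", "kwargs": {
  "plan": "-0.4515 -0.387 0 0 0 0 0.05;-0.4515 -0.387 0 0 0 0 0.05;-0.4515 -0.387 0 0 0 0 0.05;-0.4515 -0.387 0 0 0 0 0.05;-0.4515 -0.387 0 0 0 0 0.05;-0.4515 -0.387 0 0 0 0 0.05;-0.4515 -0.387 0 0 0 0 0.05;-0.4515 -0.387 0 0 0 0 0.05;-0.4515 -0.387 0 0 0 0 0.05;-0.4515 -0.387 0 0 0 0 0.05",
  "grip_force": 30
}}

```text
clock: 1.13
position: [0.4045, 0.2476, 0.1984]
tool_rot: [3.141, 0.0, 2.854]
force: [0.7, 0.3, -0.1]
grip_width: 0.0502
finger_force: 0.0
```

Request:
{"fn": "send_rows", "kwargs": {
  "plan": "-0.2673 -0.4817 0 0 0 -6.5 0.05;-0.2673 -0.4817 0 0 0 -6.5 0.05;-0.2673 -0.4817 0 0 0 -6.5 0.05;-0.2673 -0.4817 0 0 0 -6.5 0.05;-0.2673 -0.4817 0 0 0 -6.5 0.05;-0.2673 -0.4817 0 0 0 -6.5 0.05;-0.2673 -0.4817 0 0 0 -6.5 0.05;-0.2673 -0.4817 0 0 0 -6.5 0.05;-0.2673 -0.4817 0 0 0 -6.5 0.05;-0.2673 -0.4817 0 0 0 -6.5 0.05"
}}

```text
clock: 1.97
position: [0.4935, -0.1558, 0.1984]
tool_rot: [3.142, 0.0, 2.967]
force: [1.2, 0.1, 0.2]
grip_width: 0.0499
finger_force: 0.0
```

```bash
cat >> h.py <<'E'
def to(x,y,z,yawdeg):
    s=observe(); R=Ro.from_euler('xyz',s["tool_rot"]); d=R.inv().apply(np.array([x,y,z])-s["position"])
    print("row",np.round(d,4),"rz",np.round(np.degrees(s["tool_rot"][2])-yawdeg,2),"q7",s["qpos"][6].round(2),"clk",round(s["clock"],2),"F",s["force"].round(1))
E
python3 -c "
from h import *
to(.524,-.290,.13,170)"
```

```text
row [-0.0532 -0.1269  0.0684] rz 0.02 q7 1.7 clk 1.97 F [1.2 0.1 0.2]
```

Request:
{"fn": "send_rows", "kwargs": {
  "plan": "-0.0532 -0.1269 0.03 0 0 0 0.05;-0.0532 -0.1269 0.05 0 0 0 0.05;-0.0532 -0.1269 0.0684 0 0 0 0.05;-0.0532 -0.1269 0.0684 0 0 0 0.05;-0.0532 -0.1269 0.0684 0 0 0 0.05;-0.0532 -0.1269 0.0684 0 0 0 0.05;-0.0532 -0.1269 0.0684 0 0 0 0.05"
}}

```text
clock: 2.55
position: [0.5239, -0.2874, 0.1299]
tool_rot: [3.141, -0.0, 2.967]
force: [0.7, 0.3, 0.4]
grip_width: 0.0498
finger_force: 0.0
```

```bash
python3 - <<'E'
from h import *
to(.524,-.290,.042,170)
g=imaging.grab_frame("scene");f=imaging.grab_frame("top")
print(proj(g,[[.524,-.29,.07],[.524,-.29,.034]]),proj(f,[.524,-.29,.07]))
cv2.imwrite("pics/c2.png",np.hstack([crop(g,335,220,66,80,6),crop(f,370,190,66,80,6)]))
E
```

```text
row [-0.0006 -0.0026  0.0879] rz 0.01 q7 1.95 clk 2.55 F [0.7 0.3 0.4]
[[371.03937545 270.24459908]
 [368.73252731 281.95880779]] [[402.17030538 220.28678405]]
```

View pics/c2.png

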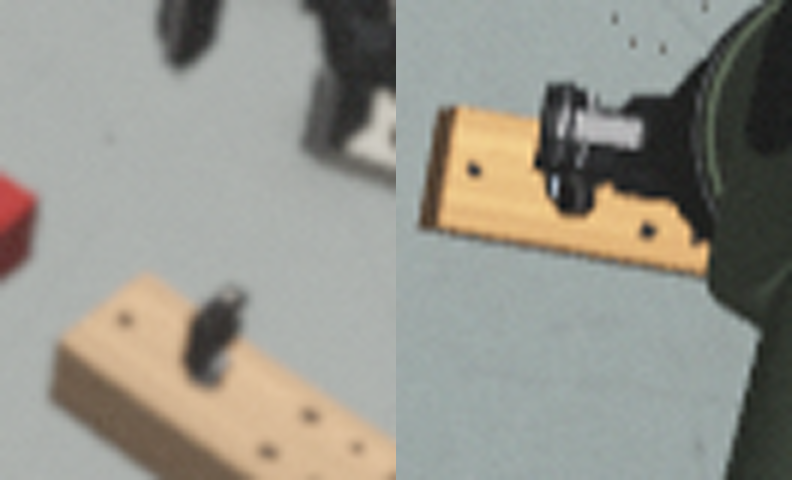

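The key stands upright in the block under the open fingers (head at scene crop (215,330)), so I descend and close.

Request:
{"fn": "send_rows", "kwargs": {
  "plan": "-0.0006 -0.0015 0.04 0 0 0 0.05;-0.0006 -0.0015 0.075 0 0 0 0.05;-0.0006 -0.0015 0.088 0 0 0 0.05;-0.0006 -0.0015 0.088 0 0 0 0.04;-0.0006 -0.0015 0.088 0 0 0 0.0;-0.0006 -0.0015 0.088 0 0 0 0.0;-0.0006 -0.0015 0.088 0 0 0 0;-0.0006 -0.0015 0.088 0 0 0 0;-0.0006 -0.0015 0.088 0 0 0 0;-0.0006 -0.0015 0.088 0 0 0 0",
  "grip_force": 25
}}

```text
clock: 3.48
position: [0.5245, -0.2896, 0.0424]
tool_rot: [-3.141, 0.001, 2.967]
force: [-0.9, 1.2, -0.7]
grip_width: -0.0
finger_force: 0.0
```

```bash
python3 - <<'E'
from h import *
s=observe();print(s["grip_width"],s["finger_force"],s["force"],s["moment"])
g=imaging.grab_frame("scene");f=imaging.grab_frame("top")
cv2.imwrite("pics/c3.png",np.hstack([crop(g,335,220,66,80,6),crop(f,370,190,66,80,6)]))
E
```

```text
-4.3270742984465616e-05 0.0 [-0.8918256   1.20641845 -0.65354153] [0.01046854 0.01385795 0.03404913]
```

View pics/c3.png

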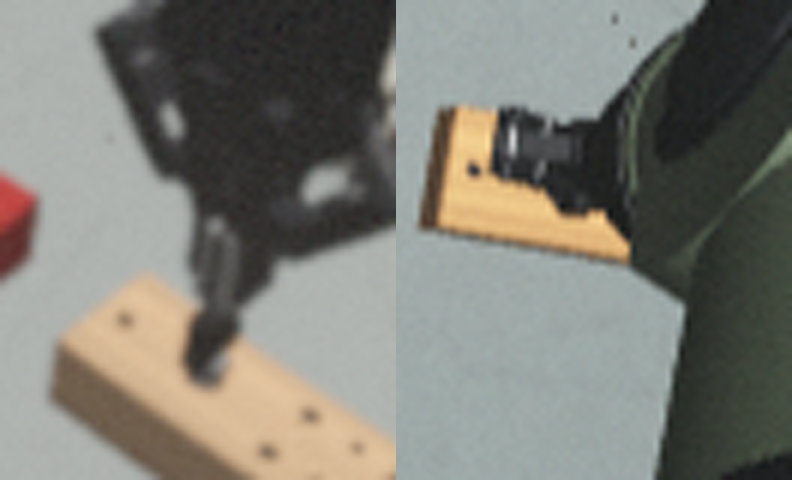

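```bash
python3 - <<'E'
from h import *
g=imaging.grab_frame("scene");f=imaging.grab_frame("top")
s=observe();p=s["position"];R=Ro.from_euler('xyz',s["tool_rot"])
def mk(F,u,v,sc):
    im=crop(F,u,v,44,60,sc)
    def L(P,c):
        q=((proj(F,P)-[u,v]+.5)*sc).astype(np.int32); cv2.polylines(im,[q],False,c,1)
    for dx in(-.011,.011): L(p+R.apply([[dx,0,0],[dx,0,-.05]]),(0,255,0))
    L(p+R.apply([[-.011,0,0],[.011,0,0]]),(0,255,0))
    B=Ro.from_euler('z',-10,degrees=True)
    L(np.array([.524,-.29,.016])+B.apply([[-.013,0,.028],[.013,0,.028],[.013,0,.054],[-.013,0,.054],[-.013,0,.028]]),(0,0,255))
    return im
cv2.imwrite("pics/c4.png",np.hstack([mk(g,349,240,9),mk(f,377,190,9)]))
E
```

```text
(no output)
```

View pics/c4.png

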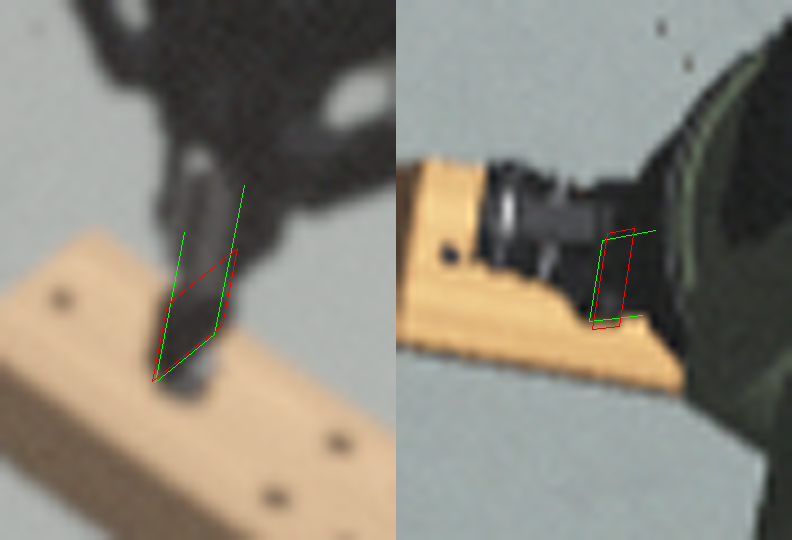

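The fingers appear exactly where the key's head is, yet the gripper reads 0 mm. I'll do a small lift to see whether the key follows.

Request:
{"fn": "send_rows", "kwargs": {
  "plan": "0 0 -0.006 0 0 0 0;0 0 -0.012 0 0 0 0;0 0 -0.012 0 0 0 0"
}}

```text
clock: 3.93
position: [0.5248, -0.2899, 0.0552]
tool_rot: [-3.141, 0.002, 2.967]
force: [-0.2, -0.6, -0.4]
grip_width: 0.0001
finger_force: 0.0
```

```bash
python3 - <<'E'
from h import *
s=observe();print(s["grip_width"],s["finger_force"],s["force"],s["position"])
g=imaging.grab_frame("scene");f=imaging.grab_frame("top")
cv2.imwrite("pics/c5.png",np.hstack([crop(g,349,240,44,60,9),crop(f,377,190,44,60,9)]))
E
```

```text
0.00010823330705966862 0.0 [-0.24111437 -0.64222175 -0.41443914] [ 0.52476067 -0.28988687  0.05521663]
```

View pics/c5.png

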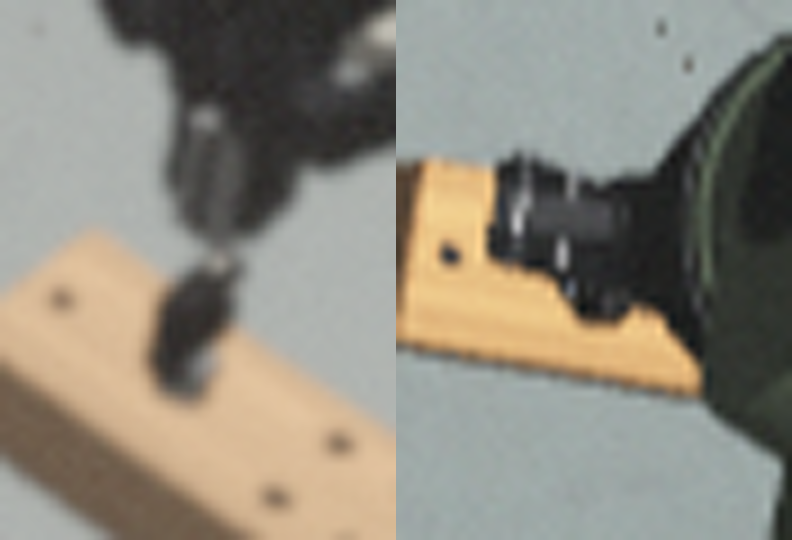

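```bash
python3 - <<'E'
from h import *
g=imaging.grab_frame("scene");f=imaging.grab_frame("top")
p=observe()["position"];R=Ro.from_euler('xyz',observe()["tool_rot"])
for z in (0,-.03,-.06,-.1):
  for y in (0,.04): print(z,y,"top9",((proj(f,p+R.apply([0,y,z]))-[377,190])*9+[396,0]).round(),"scene9",((proj(g,p+R.apply([0,y,z]))-[349,240])*9).round())
# top blob: full dark-region columns around the finger end
h=cv2.cvtColor(f["color"],cv2.COLOR_RGB2HSV)
for u in range(386,402,2):
    r=np.where(h[195:245,u,2]<110)[0]+195; print(u,r.min() if len(r) else None,r.max() if len(r) else None)
E
```

```text
0 0 top9 [[604. 275.]] scene9 [[187. 319.]]
0 0.04 top9 [[455. 249.]] scene9 [[ 53. 227.]]
-0.03 0 top9 [[635. 270.]] scene9 [[205. 229.]]
-0.03 0.04 top9 [[483. 243.]] scene9 [[ 68. 138.]]
-0.06 0 top9 [[668. 265.]] scene9 [[223. 136.]]
-0.06 0.04 top9 [[512. 237.]] scene9 [[84. 45.]]
-0.1 0 top9 [[716. 257.]] scene9 [[248.   7.]]
-0.1 0.04 top9 [[554. 229.]] scene9 [[105. -84.]]
386 None None
388 208 218
390 207 219
392 208 219
394 209 220
396 212 223
398 210 225
400 210 225
```

The lift picture shows the shut fingertips at about crop (215,245), just above and behind the head's top (225,258). The key has not moved. So the fingertips sit higher than the reported TCP, by roughly 25 mm. I'll probe down gently with shut fingers to find contact.

Request:
{"fn": "send_rows", "kwargs": {
  "plan": "0 0 0.006 0 0 0 0;0 0 0.011 0 0 0 0;0 0 0.013 0 0 0 0;0 0 0.014 0 0 0 0;0 0 0.015 0 0 0 0;0 0 0.016 0 0 0 0;0 0 0.016 0 0 0 0"
}}

```text
clock: 4.72
position: [0.5241, -0.2895, 0.0377]
tool_rot: [3.142, -0.0, 2.967]
force: [-0.1, -0.5, -0.3]
grip_width: -0.0
finger_force: 0.0
```

Request:
{"fn": "send_rows", "kwargs": {
  "plan": "0 0 0.001 0 0 0 0;0 0 0.002 0 0 0 0;0 0 0.003 0 0 0 0;0 0 0.003 0 0 0 0"
}}

```text
clock: 5.05
position: [0.5256, -0.2906, 0.0367]
tool_rot: [-3.14, 0.004, 2.967]
force: [-3.1, 0.3, 26.2]
grip_width: 0.0001
finger_force: 13.2
```

```bash
python3 - <<'E'
from h import *
s=observe();print(s["force"],s["position"])
g=imaging.grab_frame("scene");f=imaging.grab_frame("top")
cv2.imwrite("pics/c6.png",np.hstack([crop(g,354,255,33,38,12),crop(f,380,200,33,38,12)]))
E
```

```text
[-3.14072202  0.28245992 26.16916733] [ 0.52556109 -0.29062151  0.03672934]
```

View pics/c6.png

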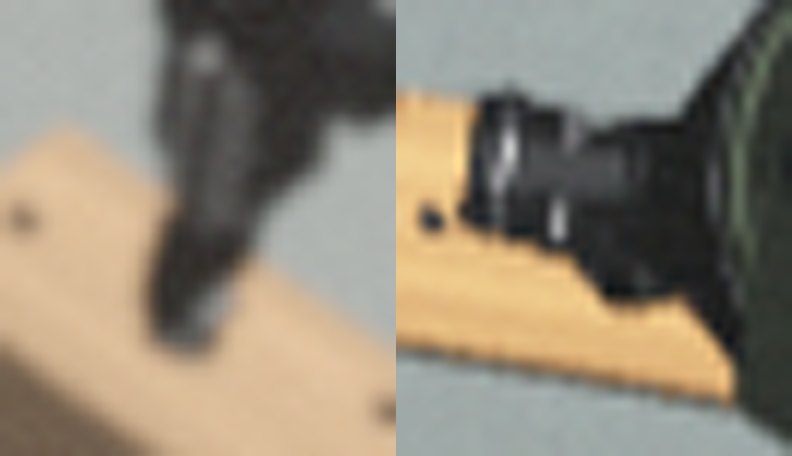

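The force jumped to 26 N. The shut fingertips (scene crop (205,235)) are resting on top of the key's head, so the real fingertips are about 33 mm above the reported TCP z. I'll back off, open, and descend around the head in checked steps.

Request:
{"fn": "send_rows", "kwargs": {
  "plan": "0 0 -0.010 0 0 0 0;0 0 -0.012 0 0 0 0.04;0 0 -0.012 0 0 0 0.04;0 0 -0.012 0 0 0 0.04;0 0 -0.005 0 0 0 0.04;0 0 0 0 0 0 0.04;0 0 0.002 0 0 0 0.04;0 0 0.003 0 0 0 0.04;0 0 0.003 0 0 0 0.04"
}}

```text
clock: 5.9
position: [0.5239, -0.2894, 0.0312]
tool_rot: [3.141, -0.001, 2.967]
force: [-0.1, 0.3, -0.3]
grip_width: 0.0403
finger_force: 0.0
```

```bash
python3 -c "
from h import *
s=observe();print(s);to(.524,-.2895,.007,170)"
```

```text
{'clock': 5.9, 'qpos': array([ 0.26946633,  0.71120542,  0.19927835,  1.79873752, -0.21401033,
        0.65347857,  1.98866095]), 'qd': array([-0.00157592, -0.01188905,  0.00217293, -0.00470432,  0.00140556,
        0.00301702,  0.00027483]), 'joint_efforts': array([ 4.60191735e-02, -9.62408924e+01,  8.91100466e+00, -2.56134313e+01,
       -9.58003773e-03, -1.12657291e-01,  1.89342967e-02]), 'position': array([ 0.52387752, -0.28941921,  0.03124074]), 'tool_rot': array([ 3.14148534e+00, -8.46904511e-04,  2.96718056e+00]), 'force': array([-0.1202587 ,  0.28259305, -0.27020957]), 'moment': array([-0.01782025,  0.0034905 , -0.00483606]), 'finger_force': 0.0, 'grip_width': 0.040262045009852816}
row [-0.0002 -0.0001  0.0242] rz 0.01 q7 1.99 clk 5.9 F [-0.1  0.3 -0.3]
```

Request:
{"fn": "send_rows", "kwargs": {
  "plan": "0 0 0.004 0 0 0 0.04;0 0 0.007 0 0 0 0.04;0 0 0.008 0 0 0 0.04"
}}

```text
clock: 6.15
position: [0.524, -0.2894, 0.0233]
tool_rot: [3.141, -0.0, 2.967]
force: [-0.5, 0.7, 0.3]
grip_width: 0.0402
finger_force: 0.0
```

Request:
{"fn": "send_rows", "kwargs": {
  "plan": "0 0 0.004 0 0 0 0.04;0 0 0.006 0 0 0 0.04;0 0 0.007 0 0 0 0.04"
}}

```text
clock: 6.4
position: [0.524, -0.2894, 0.0164]
tool_rot: [3.142, -0.0, 2.967]
force: [0.5, 0.2, 0.5]
grip_width: 0.0401
finger_force: 0.0
```

Request:
{"fn": "send_rows", "kwargs": {
  "plan": "0 0 0.004 0 0 0 0.04;0 0 0.006 0 0 0 0.03;0 0 0.006 0 0 0 0.02;0 0 0.006 0 0 0 0.0;0 0 0.006 0 0 0 0;0 0 0.006 0 0 0 0;0 0 0.006 0 0 0 0",
  "grip_force": 25
}}

```text
clock: 6.98
position: [0.5242, -0.2896, 0.011]
tool_rot: [-3.142, 0.0, 2.967]
force: [-0.3, 0.3, -0.3]
grip_width: 0.0095
finger_force: 29.6
```

Gripped at 9.5 mm, matching the 10 mm head. Lifting out and moving over the lock.

Request:
{"fn": "send_rows", "kwargs": {
  "plan": "0 0 -0.008 0 0 0 0;0 0 -0.018 0 0 0 0;0 0 -0.04 0 0 0 0;0 0 -0.075 0 0 0 0;0 0 -0.1 0 0 0 0;0 0 -0.1 0 0 0 0;0.0679 0.3587 -0.1 0 0 -12.7 0;0.0679 0.3587 -0.1 0 0 -12.7 0;0.0679 0.3587 -0.1 0 0 -12.7 0;0.0679 0.3587 -0.1 0 0 -12.7 0"
}}

```text
clock: 7.82
position: [0.5217, -0.1214, 0.1117]
tool_rot: [3.142, 0.001, -3.094]
force: [1.2, 0.4, -1.1]
grip_width: 0.0093
finger_force: 29.6
```

```bash
python3 -c "
from h import *
to(.5196,.0754,.111,182.7-360)"
```

```text
row [-0.0071  0.1966  0.0008] rz 0.0 q7 1.86 clk 7.82 F [ 1.2  0.4 -1.1]
```

Request:
{"fn": "send_rows", "kwargs": {
  "plan": "-0.0071 0.1966 0 0 0 0 0;-0.0071 0.1966 0 0 0 0 0;-0.0071 0.1966 0 0 0 0 0;-0.0071 0.1966 0.01 0 0 0 0;-0.0071 0.1966 0.02 0 0 0 0;-0.0071 0.1966 0.03 0 0 0 0;-0.0071 0.1966 0.03 0 0 0 0;-0.0071 0.1966 0.03 0 0 0 0"
}}

```text
clock: 8.48
position: [0.5197, 0.0733, 0.0812]
tool_rot: [-3.141, -0.0, -3.094]
force: [0.1, -0.1, -1.0]
grip_width: 0.0094
finger_force: 29.5
```

```bash
python3 - <<'E'
from h import *
to(.5196,.0754,.081,182.7-360)
g=imaging.grab_frame("scene");f=imaging.grab_frame("top")
B=Ro.from_euler('z',2.7,degrees=True)
def mk(F,u,v,sc,off):
    im=crop(F,u,v,40,50,sc); o=np.array(off)/1000
    def L(P,c):
        q=((proj(F,np.array(P)+o)-[u,v]+.5)*sc).astype(np.int32); cv2.polylines(im,[q],False,c,1)
    p=np.array([.5196,.0754,.086])
    L(p+B.apply([[0,-.005,.054],[0,-.005,.028],[0,-.006,.028],[0,-.006,0],[0,.006,0],[0,.006,.028]]),(0,0,255))
    L(p+B.apply([[.013,0,.028],[-.013,0,.028],[-.013,0,.054]]),(0,255,0))
    t=np.linspace(0,2*np.pi,40); L(np.c_[.5192+.007*np.cos(t),.0752+.007*np.sin(t),.066+0*t],(255,0,0))
    return im
cv2.imwrite("pics/c7.png",np.hstack([mk(g,215,175,10,(-1,-2,0)),mk(f,228,190,10,(1,1.5,0))]))
E
```

```text
row [0.     0.0021 0.0002] rz 0.0 q7 1.49 clk 8.48 F [ 0.1 -0.1 -1. ]
```

View pics/c7.png

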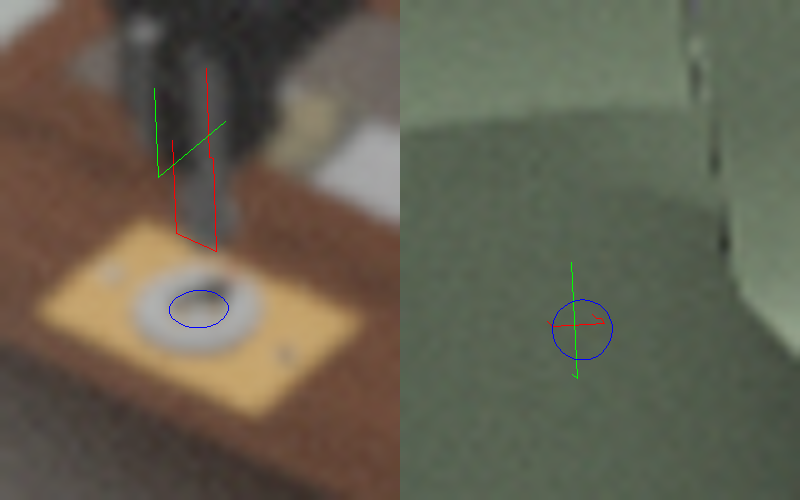

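The scene view shows the key's barrel end at crop (213,240), i.e. pixel (236,199), hanging just behind the ring. The hole is at crop (200,307), i.e. pixel (235,205.7). The arm hides the lock from the top camera. I'll close the last 2 mm in y and measure the barrel numerically.

Request:
{"fn": "send_rows", "kwargs": {
  "plan": "0 0.002 0 0 0 0 0;0 0.002 0 0 0 0 0;0 0.002 0 0 0 0 0"
}}

```text
clock: 8.83
position: [0.52, 0.0755, 0.0812]
tool_rot: [3.141, 0.001, -3.095]
force: [0.1, 0.1, -1.1]
grip_width: 0.0094
finger_force: 29.5
```

```bash
python3 - <<'E'
from h import *
to(.5196,.0754,.081,182.7-360)
im=np.mean([imaging.grab_frame("scene")["color"].astype(float) for _ in range(6)],0); g=imaging.grab_frame("scene")
G=im.mean(2); print("cols",list(range(226,246)))
for v in range(190,216): print(v,G[v,226:246].round().astype(int), (im[v,226:246,0]-im[v,226:246,2]).round().astype(int))
B=Ro.from_euler('z',2.7,degrees=True)
for o in([0,0,0],[-.002,-.003,0]): print(proj(g,np.array([.5196,.0754,.0862])+o+B.apply([[0,0,0],[0,0,.02],[.006,0,0],[0,.006,0]])).round(1))
print(proj(g,[[.5192,.0752,.066],[.5184,.0735,.066]]))
E
```

```text
row [ 0.0004 -0.0001  0.0002] rz -0.04 q7 1.49 clk 8.83 F [ 0.1  0.1 -1.1]
cols [226, 227, 228, 229, 230, 231, 232, 233, 234, 235, 236, 237, 238, 239, 240, 241, 242, 243, 244, 245]
190 [ 74  77  77  69  54  45  44  59  79  81  74  58  55  63  84 102 113 119
 119 116] [42 40 36 28 18  8  6  2  2  2  2  4 12 23 28 30 30 29 27 24]
191 [ 70  72  73  71  62  54  53  63  75  81  77  70  65  72  82  91 101 106
 109 109] [39 39 40 37 29 20  9  3  2  2  4 11 25 37 42 39 34 31 25 18]
192 [ 71  71  73  70  67  66  66  72  79  83  81  77  77  76  79  81  85  91
  95 104] [41 42 40 42 38 30 15  5  1  3  8 21 36 46 47 46 42 37 30 21]
193 [73 76 74 76 74 73 76 81 84 85 84 80 76 78 77 78 80 81 85 96] [42 43 45 44 43 34 16  4  1  2 10 26 43 47 49 48 48 47 42 31]
194 [77 78 78 79 78 76 79 86 84 83 83 84 80 77 78 77 78 78 80 83] [46 46 47 48 45 34 18  3  0  3 10 25 40 47 48 47 48 49 47 43]
195 [81 79 81 80 81 78 80 84 85 86 91 92 83 78 77 77 78 77 78 78] [47 48 49 50 46 37 18  5  1  1  6 15 32 42 47 48 48 47 47 48]
196 [81 82 88 93 89 85 81 85 84 86 93 95 86 76 77 76 76 78 77 79] [48 50 54 56 53 43 24 
[... 2351 characters left out ...]

 132 112] [46 48 50 57 64 72 78 82 85 87 87 88 88 88 88 88 86 81 75 68]
213 [ 79  83  84  84  87  93 104 117 130 141 149 154 156 158 156 156 149 134
 110  91] [40 44 46 48 50 55 61 69 76 81 84 87 87 87 88 87 84 79 67 55]
214 [ 69  74  77  80  82  82  84  89  96 110 125 139 147 153 153 147 130 109
  89  81] [28 34 40 43 46 47 48 52 57 65 73 80 84 86 86 84 78 66 55 49]
215 [ 60  62  68  72  77  80  81  80  82  85  95 109 125 135 138 127 105  87
  79  79] [18 22 27 34 38 42 45 45 45 48 56 64 73 80 80 75 64 53 48 47]
[[233.8 198.2]
 [233.5 191.6]
 [235.3 196.9]
 [231.8 197.3]]
[[234.2 199.1]
 [233.9 192.5]
 [235.7 197.8]
 [232.2 198.2]]
[[234.0073527  204.86426823]
 [234.34135182 205.30794878]]
```

Request:
{"fn": "send_rows", "kwargs": {
  "plan": "0.002 -0.0008 0.006 0 0 0 0;0.002 -0.0008 0.012 0 0 0 0;0.002 -0.0008 0.016 0 0 0 0;0.002 -0.0008 0.017 0 0 0 0;0.002 -0.0008 0.017 0 0 0 0"
}}

```text
clock: 9.6
position: [0.5175, 0.0749, 0.0632]
tool_rot: [-3.141, -0.001, -3.094]
force: [0.9, -0.2, -0.5]
grip_width: 0.0095
finger_force: 29.5
```

```bash
python3 - <<'E'
from h import *
to(.518,.0748,.061,182.7-360)
im=np.mean([imaging.grab_frame("scene")["color"].astype(float) for _ in range(6)],0); g=imaging.grab_frame("scene")
cv2.imwrite("pics/c8.png",cv2.resize(im[180:220,212:262,::-1].astype(np.uint8),None,fx=14,fy=14,interpolation=cv2.INTER_CUBIC))
E
```

```text
row [-0.0005 -0.0001  0.0022] rz 0.01 q7 1.5 clk 9.6 F [ 0.9 -0.2 -0.5]
```

View pics/c8.png

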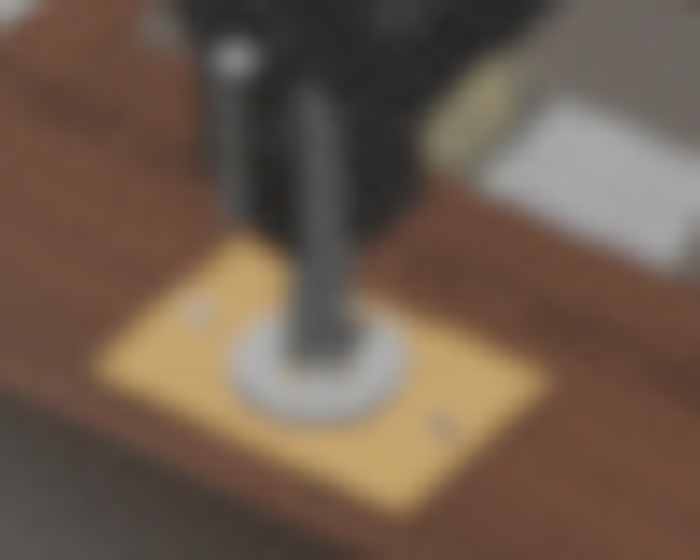

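The crop shows the barrel (centre column x≈320) just above the hole in the ring (centre (320,365)). The nib is on the right-hand, +x side, and the key end is slightly behind centre. I'll nudge it a little and feel downwards.

Request:
{"fn": "send_rows", "kwargs": {
  "plan": "0.0006 -0.0004 0.0 0 0 0 0;0.0006 -0.0004 0.001 0 0 0 0;0.0006 -0.0004 0.002 0 0 0 0;0.0006 -0.0004 0.003 0 0 0 0;0.0006 -0.0004 0.0035 0 0 0 0;0.0006 -0.0004 0.0035 0 0 0 0"
}}

```text
clock: 10.45
position: [0.5172, 0.0745, 0.0602]
tool_rot: [-3.142, -0.0, -3.094]
force: [0.7, 0.2, 1.1]
grip_width: 0.0094
finger_force: 29.9
```

```bash
python3 -c "
from h import *
s=observe();print(s['force'],s['moment'],s['position'])"
```

```text
[0.7395136  0.17663456 1.06071568] [ 0.03751953  0.02234632 -0.01240748] [0.51724775 0.07453866 0.06024371]
```

Request:
{"fn": "send_rows", "kwargs": {
  "plan": "0 0 0.0005 0 0 0 0;0 0 0.001 0 0 0 0;0 0 0.001 0 0 0 0"
}}

```text
clock: 10.7
position: [0.5176, 0.0749, 0.0593]
tool_rot: [3.141, 0.001, -3.094]
force: [2.1, 2.7, 1.2]
grip_width: 0.0094
finger_force: 30.0
```

```bash
python3 -c "
from h import *
s=observe();print(s['force'],s['moment'],s['position'])"
```

```text
[2.06536542 2.70641489 1.23952458] [ 0.55841351 -0.41877401  0.03455596] [0.51758238 0.0748698  0.05934983]
```

The lateral force shows the key must go towards +x, +y. Following it.

Request:
{"fn": "send_rows", "kwargs": {
  "plan": "-0.0006 0.0007 0 0 0 0 0;-0.0013 0.0014 0 0 0 0 0;-0.0013 0.0014 0.0005 0 0 0 0;-0.0013 0.0014 0.001 0 0 0 0;-0.0013 0.0014 0.001 0 0 0 0"
}}

```text
clock: 11.12
position: [0.5183, 0.0759, 0.0581]
tool_rot: [-3.141, -0.0, -3.094]
force: [0.6, -0.2, -1.6]
grip_width: 0.0093
finger_force: 29.6
```

```bash
python3 -c "
from h import *
s=observe();print(s['force'],s['moment'],s['position'])"
```

```text
[ 0.56322961 -0.15167058 -1.62055882] [ 0.00954613 -0.04222745 -0.0349513 ] [0.51830254 0.07590468 0.05811462]
```

Request:
{"fn": "send_rows", "kwargs": {
  "plan": "0 0 0.0007 0 0 0 0;0 0 0.0014 0 0 0 0;0 0 0.002 0 0 0 0;0 0 0.002 0 0 0 0"
}}

```text
clock: 11.45
position: [0.5184, 0.076, 0.0562]
tool_rot: [-3.142, -0.0, -3.094]
force: [0.3, 0.1, -0.4]
grip_width: 0.0094
finger_force: 29.6
```

```bash
python3 -c "
from h import *
s=observe();print(s['force'],s['moment'],s['position'])"
```

```text
[ 0.25076151  0.13521199 -0.42905246] [-0.00314541 -0.02906912 -0.01594271] [0.51840316 0.07598051 0.0561713 ]
```

Request:
{"fn": "send_rows", "kwargs": {
  "plan": "0 0 0.0008 0 0 0 0;0 0 0.0016 0 0 0 0;0 0 0.0024 0 0 0 0;0 0 0.003 0 0 0 0;0 0 0.003 0 0 0 0"
}}

```text
clock: 11.87
position: [0.5185, 0.076, 0.0533]
tool_rot: [3.142, 0.0, -3.094]
force: [-0.5, 0.1, 4.9]
grip_width: 0.0094
finger_force: 30.4
```

Request:
{"fn": "send_rows", "kwargs": {
  "plan": "0 0 0.0005 0 0 0 0;0 0 0.001 0 0 0 0;0 0 0.001 0 0 0 0"
}}

```text
clock: 12.12
position: [0.5186, 0.076, 0.0524]
tool_rot: [3.142, 0.0, -3.094]
force: [-1.1, -0.2, 6.1]
grip_width: 0.0093
finger_force: 30.5
```

Request:
{"fn": "send_rows", "kwargs": {
  "plan": "0 0 0.0004 0 0 0 0;0 0 0.0008 0 0 0 0;0 0 0.0008 0 0 0 0"
}}

```text
clock: 12.37
position: [0.5187, 0.076, 0.0518]
tool_rot: [3.141, 0.0, -3.094]
force: [-2.3, -0.2, 10.7]
grip_width: 0.0089
finger_force: 31.2
```

The pins met at about 5 N and it is now solid at 10.7 N, so the key is home. I turn clockwise in small steps.

Request:
{"fn": "send_rows", "kwargs": {
  "plan": "0 0 0 0 0 4 0;0 0 0 0 0 8 0;0 0 0 0 0 12 0;0 0 0 0 0 12 0"
}}

```text
clock: 12.7
position: [0.5186, 0.0761, 0.0518]
tool_rot: [3.141, 0.0, 2.975]
force: [-2.4, 0.5, 11.5]
grip_width: 0.0098
finger_force: 31.2
```

```bash
python3 -c "
from h import *
s=observe();print(s['force'],s['moment'],s['position'],s['tool_rot'],s['qpos'][6])"
```

```text
[-2.39659865  0.51781777 11.46172777] [-0.02207266  0.59462552  0.02558989] [0.51862228 0.07613733 0.05181456] [3.14141413e+00 3.74206508e-04 2.97473666e+00] 1.3407355175224593
```

Request:
{"fn": "send_rows", "kwargs": {
  "plan": "0.0003 0 -0.0002 0 0 5 0;0.0003 0 -0.0002 0 0 10 0;0.0003 0 -0.0002 0 0 15 0;0.0003 0 -0.0002 0 0 15 0"
}}

```text
clock: 13.03
position: [0.5188, 0.0766, 0.0519]
tool_rot: [3.141, 0.001, 2.712]
force: [0.8, 1.7, 6.8]
grip_width: 0.0095
finger_force: 30.7
```

```bash
python3 -c "
from h import *
s=observe();print(s['force'],s['moment'],s['position'],s['tool_rot'],s['qpos'][6])"
```

```text
[0.76307522 1.66528019 6.84573115] [ 0.43998973 -0.26251636  0.08731984] [0.51877229 0.07660671 0.05194507] [3.14067772e+00 9.44013887e-04 2.71206120e+00] 1.147864807304222
```

Request:
{"fn": "send_rows", "kwargs": {
  "plan": "0 0.0004 -0.0001 0 0 5 0;0 0.0004 -0.0001 0 0 10 0;0 0.0004 -0.0001 0 0 13 0;0 0.0004 -0.0001 0 0 13 0"
}}

```text
clock: 13.37
position: [0.5193, 0.0771, 0.0521]
tool_rot: [3.14, 0.001, 2.488]
force: [2.6, 4.0, 4.8]
grip_width: 0.0091
finger_force: 30.7
```

```bash
cat >> h.py <<'E'
def st():
    s=observe();print(s['force'].round(1),s['moment'].round(3),s['position'].round(4),np.degrees(s['tool_rot'][2]).round(1),s['qpos'][6].round(2),s['clock'])
E
python3 -c "
from h import *
st()"
```

```text
[2.6 4.  4.8] [ 0.776 -0.58   0.021] [0.5193 0.0771 0.0521] 142.5 0.98 13.3667
```

Lateral force is building because the key's axis sits about 3 mm off the TCP. I compensate for the eccentricity and add a little downward pressure.

Request:
{"fn": "send_rows", "kwargs": {
  "plan": "0.0005 0.0007 0.0002 0 0 1 0;0.0005 0.0013 0.0003 0 0 3 0;0.0005 0.0015 0.0003 0 0 6 0;0.0004 0.0018 0.0003 0 0 10 0;0.0004 0.0018 0.0003 0 0 10 0"
}}

```text
clock: 13.78
position: [0.5196, 0.0777, 0.0519]
tool_rot: [3.141, 0.001, 2.311]
force: [-2.0, -2.9, 11.7]
grip_width: 0.0092
finger_force: 31.3
```

```bash
python3 -c "
from h import *
st()"
```

```text
[-2.  -2.9 11.7] [-0.712  0.195 -0.   ] [0.5196 0.0777 0.0519] 132.4 0.85 13.7833
```

Request:
{"fn": "send_rows", "kwargs": {
  "plan": "0.0001 -0.0003 -0.0002 0 0 4 0;0.0001 -0.0002 -0.0002 0 0 7 0;0.0001 -0.0002 -0.0002 0 0 7 0"
}}

```text
clock: 14.03
position: [0.5196, 0.0776, 0.052]
tool_rot: [3.141, 0.001, 2.19]
force: [1.3, -1.7, 7.1]
grip_width: 0.0096
finger_force: 30.6
```

```bash
python3 - <<'E'
from h import *
st()
a=cv2.imread("pics/scene0.png").astype(int); b=imaging.grab_frame("scene")["color"][:,:,::-1].astype(int)
d=np.abs(a-b).max(2)
for v in range(160,246,4): print(v,"".join("#" if x>40 else ("+" if x>15 else ".") for x in d[v,185:312:2]))
E
```

```text
[ 1.3 -1.7  7.1] [-0.744 -0.281  0.039] [0.5196 0.0776 0.052 ] 125.5 0.76 14.0333
160 .................+###########+..................................
164 ...................+#########...................................
168 ...................####+####+...................................
172 ....................##+#.###+...................................
176 ....................##+++###....................................
180 ....................+++#.###....................................
184 ....................+######.....................................
188 .....................######.....................................
192 .....................++###++....................................
196 ......................####++....................................
200 ......................#####.....................................
204 ........................++......................................
208 ................................................................
212 ................................................................
216 ................................................................
220 ................................................................
224 ................................................................
228 ................................................................
232 ................................................................
236 ................................................................
240 ................................................................
244 ................................................................
```

```bash
cat >> h.py <<'E'
def lid():
    a=cv2.imread("pics/scene0.png").astype(int); b=imaging.grab_frame("scene")["color"][:,:,::-1].astype(int)
    d=np.abs(a-b).max(2); print("lidchange",(d[170:200,250:305]>25).sum())
E
python3 -c "
from h import *
lid()"
```

```text
lidchange 0
```

Request:
{"fn": "send_rows", "kwargs": {
  "plan": "0 0 0.0001 0 0 3 0;0 -0.0001 0.0001 0 0 6 0;0 -0.0001 0.0001 0 0 6 0"
}}

```text
clock: 14.38
position: [0.5196, 0.0776, 0.0519]
tool_rot: [3.14, 0.001, 2.086]
force: [2.1, -1.1, 7.8]
grip_width: 0.0095
finger_force: 30.7
```

```bash
python3 -c "
from h import *
st();lid()"
```

```text
[ 2.1 -1.1  7.8] [-0.687 -0.4    0.045] [0.5196 0.0776 0.0519] 119.5 0.69 14.3833
lidchange 0
```

Request:
{"fn": "send_rows", "kwargs": {
  "plan": "-0.0002 0.0002 0 0 0 3 0;-0.0002 0.0002 0 0 0 5 0;-0.0002 0.0002 0 0 0 5 0"
}}

```text
clock: 14.68
position: [0.5197, 0.0775, 0.0519]
tool_rot: [3.141, 0.001, 1.999]
force: [0.1, -2.0, 8.5]
grip_width: 0.0094
finger_force: 30.9
```

```bash
python3 -c "
from h import *
st();lid()"
```

```text
[ 0.1 -2.   8.5] [-0.711 -0.099  0.07 ] [0.5197 0.0775 0.0519] 114.6 0.62 14.6833
lidchange 0
```

Request:
{"fn": "send_rows", "kwargs": {
  "plan": "-0.0002 0 0 0 0 3 0;-0.0002 0 0 0 0 5 0;-0.0002 0 0 0 0 5 0"
}}

```text
clock: 14.98
position: [0.5198, 0.0774, 0.0519]
tool_rot: [3.141, 0.001, 1.912]
force: [0.2, -1.8, 7.1]
grip_width: 0.0095
finger_force: 30.9
```

```bash
python3 -c "
from h import *
st();lid()"
```

```text
[ 0.2 -1.8  7.1] [-0.592 -0.141  0.041] [0.5198 0.0774 0.0519] 109.6 0.56 14.9833
lidchange 113
```

```bash
python3 - <<'E'
from h import *
lid();st()
a=cv2.imread("pics/scene0.png").astype(int); b=imaging.grab_frame("scene")["color"][:,:,::-1].astype(int)
d=np.abs(a-b).max(2)
for v in range(160,216,4): print(v,"".join("#" if x>40 else ("+" if x>15 else ".") for x in d[v,185:312:2]))
E
```

```text
lidchange 112
[ 0.5 -2.6  7.7] [-0.543 -0.23  -0.004] [0.5198 0.0774 0.0519] 109.7 0.56 15.0833
160 .................+#############.................................
164 ...................############.................................
168 ..................+###########..................................
172 .................###++########..................................
176 .............+####.+#+#######+...++.............................
180 .............+#+++++.+++####+..........++.......................
184 .............#.+###+#######+................++..................
188 ..................+#########+++.................++..............
192 .....................+###++#+++####+.................+..........
196 ......................###+++####++#####++.......................
200 ......................####+....+#####++++++##+...#+....+........
204 ........................++.........+#+.++++#######..++..........
208 .......................................+######++.++.+...........
212 ............................................+#####+.............
```

The lid's front edge has shifted all along its length, so it has sprung up. Turning back.

Request:
{"fn": "send_rows", "kwargs": {
  "plan": "0 0 0 0 0 -6 0;0 -0.0001 0 0 0 -12 0;0 -0.0002 0 0 0 -18 0;-0.0001 -0.0003 0 0 0 -25 0;-0.0001 -0.0003 0 0 0 -32 0;-0.0001 -0.0003 0 0 0 -32 0"
}}

```text
clock: 15.63
position: [0.5194, 0.0775, 0.052]
tool_rot: [3.141, 0.001, 2.482]
force: [0.7, 0.2, 5.1]
grip_width: 0.0097
finger_force: 30.5
```

```bash
python3 -c "
from h import *
st();lid()"
```

```text
[0.7 0.2 5.1] [ 0.044 -0.016  0.005] [0.5194 0.0775 0.052 ] 142.2 0.98 15.6333
lidchange 113
```

Request:
{"fn": "send_rows", "kwargs": {
  "plan": "0 -0.0003 0.0001 0 0 -6 0;0 -0.0006 0.0001 0 0 -12 0;0 -0.0009 0.0001 0 0 -18 0;-0.0001 -0.0011 0.0001 0 0 -24 0;-0.0002 -0.0013 0.0001 0 0 -30 0;-0.0003 -0.0015 0.0001 0 0 -36 0;-0.0004 -0.0016 0.0001 0 0 -40.5 0;-0.0004 -0.0016 0.0001 0 0 -40.5 0"
}}

```text
clock: 16.35
position: [0.5188, 0.0761, 0.0519]
tool_rot: [3.141, 0.001, -3.098]
force: [0.3, 0.9, 7.0]
grip_width: 0.0097
finger_force: 30.7
```

```bash
python3 -c "
from h import *
st();lid()"
```

```text
[0.3 0.9 7. ] [ 0.294 -0.136 -0.023] [0.5188 0.0761 0.0519] -177.5 1.5 16.35
lidchange 178
```

Request:
{"fn": "send_rows", "kwargs": {
  "plan": "0 0 -0.0008 0 0 0 0;0 0 -0.0016 0 0 0 0;0 0 -0.0025 0 0 0 0;0 0 -0.0025 0 0 0 0"
}}

```text
clock: 16.73
position: [0.5187, 0.0761, 0.0543]
tool_rot: [3.141, 0.001, -3.103]
force: [0.6, 1.1, 4.7]
grip_width: 0.0098
finger_force: 30.2
```

```bash
python3 -c "
from h import *
st();lid()"
```

```text
[0.6 1.1 4.7] [ 0.213 -0.436 -0.038] [0.5187 0.0761 0.0543] -177.8 1.49 16.7333
lidchange 173
```

Request:
{"fn": "send_rows", "kwargs": {
  "plan": "0 0 -0.0008 0 0 0 0;0 0 -0.0016 0 0 0 0;0 0 -0.0025 0 0 0 0;0 0 -0.0025 0 0 0 0"
}}

```text
clock: 17.12
position: [0.5181, 0.076, 0.0565]
tool_rot: [-3.142, -0.0, -3.103]
force: [2.0, 0.7, -0.1]
grip_width: 0.0094
finger_force: 29.7
```

```bash
python3 -c "
from h import *
st();lid()"
```

```text
[ 2.   0.7 -0.1] [ 0.201 -0.476  0.006] [0.5181 0.076  0.0565] -177.8 1.49 17.1167
lidchange 178
```

Request:
{"fn": "send_rows", "kwargs": {
  "plan": "-0.0003 0.0001 -0.001 0 0 0 0;-0.0003 0.0001 -0.002 0 0 0 0;-0.0003 0.0001 -0.003 0 0 0 0;-0.0003 0.0001 -0.003 0 0 0 0"
}}

```text
clock: 17.5
position: [0.5183, 0.076, 0.0596]
tool_rot: [-3.141, -0.0, -3.103]
force: [-0.5, 0.5, -0.1]
grip_width: 0.0096
finger_force: 29.6
```

```bash
python3 -c "
from h import *
st();lid()"
```

```text
[-0.5  0.5 -0.1] [ 0.002  0.04  -0.006] [0.5183 0.076  0.0596] -177.8 1.49 17.5
lidchange 182
```

The key is out freely with the lid still up. Lifting and carrying it back to the block.

Request:
{"fn": "send_rows", "kwargs": {
  "plan": "0 0 -0.008 0 0 0 0;0 0 -0.025 0 0 0 0;0 0 -0.0515 0 0 0 0;0 0 -0.0515 0 0 0 0;0.008 -0.3656 -0.0515 0 0 12.2 0;0.008 -0.3656 -0.0515 0 0 12.2 0;0.008 -0.3656 -0.0515 0 0 12.2 0;0.008 -0.3656 -0.0515 0 0 12.2 0;0.008 -0.3656 -0.0515 0 0 12.2 0;0.008 -0.3656 -0.0515 0 0 12.2 0"
}}

```text
clock: 18.38
position: [0.5224, -0.1758, 0.1115]
tool_rot: [3.141, 0.0, 2.967]
force: [0.9, 0.4, 0.5]
grip_width: 0.0098
finger_force: 29.6
```

```bash
python3 -c "
from h import *
to(.5242,-.2896,.111,170)"
```

```text
row [-0.0215 -0.1117  0.0005] rz 0.02 q7 1.78 clk 18.38 F [0.9 0.4 0.5]
```

Request:
{"fn": "send_rows", "kwargs": {
  "plan": "-0.0215 -0.1117 0 0 0 0 0;-0.0215 -0.1117 0 0 0 0 0;-0.0215 -0.1117 0.01 0 0 0 0;-0.0215 -0.1117 0.03 0 0 0 0;-0.0215 -0.1117 0.055 0 0 0 0;-0.0215 -0.1117 0.072 0 0 0 0;-0.0215 -0.1117 0.077 0 0 0 0;-0.0215 -0.1117 0.077 0 0 0 0;-0.0215 -0.1117 0.077 0 0 0 0"
}}

```text
clock: 19.13
position: [0.5248, -0.2877, 0.0348]
tool_rot: [-3.141, 0.0, 2.967]
force: [0.4, 0.1, -0.4]
grip_width: 0.0091
finger_force: 29.6
```

```bash
python3 -c "
from h import *
to(.5242,-.2896,.030,170);lid()"
```

```text
row [ 0.0002 -0.0019  0.0048] rz 0.01 q7 1.99 clk 19.13 F [ 0.4  0.1 -0.4]
lidchange 116
```

Request:
{"fn": "send_rows", "kwargs": {
  "plan": "0.0004 -0.0019 0 0 0 0 0;0.0004 -0.0019 0.002 0 0 0 0;0.0004 -0.0019 0.004 0 0 0 0;0.0004 -0.0019 0.0055 0 0 0 0;0.0004 -0.0019 0.0065 0 0 0 0;0.0004 -0.0019 0.0065 0 0 0 0"
}}

```text
clock: 19.68
position: [0.5237, -0.2893, 0.0273]
tool_rot: [3.142, -0.0, 2.967]
force: [0.3, 0.0, 0.0]
grip_width: 0.0094
finger_force: 29.6
```

```bash
python3 -c "
from h import *
st()"
```

```text
[0.3 0.  0. ] [0.028 0.027 0.022] [ 0.5237 -0.2893  0.0273] 170.0 1.99 19.6833
```

Request:
{"fn": "send_rows", "kwargs": {
  "plan": "0 0 0.001 0 0 0 0;0 0 0.002 0 0 0 0;0 0 0.003 0 0 0 0;0 0 0.003 0 0 0 0"
}}

```text
clock: 20.02
position: [0.5237, -0.2893, 0.0243]
tool_rot: [3.142, -0.0, 2.967]
force: [-0.4, -0.1, -0.1]
grip_width: 0.0097
finger_force: 29.6
```

Request:
{"fn": "send_rows", "kwargs": {
  "plan": "0 0 0.0015 0 0 0 0;0 0 0.003 0 0 0 0;0 0 0.0045 0 0 0 0;0 0 0.005 0 0 0 0;0 0 0.005 0 0 0 0"
}}

```text
clock: 20.43
position: [0.5237, -0.2893, 0.0193]
tool_rot: [3.142, -0.0, 2.967]
force: [-0.2, 0.5, -0.8]
grip_width: 0.0094
finger_force: 29.6
```

Request:
{"fn": "send_rows", "kwargs": {
  "plan": "0 0 0.0015 0 0 0 0;0 0 0.003 0 0 0 0;0 0 0.0045 0 0 0 0;0 0 0.006 0 0 0 0;0 0 0.006 0 0 0 0"
}}

```text
clock: 20.85
position: [0.5236, -0.2893, 0.0132]
tool_rot: [3.141, -0.0, 2.967]
force: [0.5, 0.7, 0.3]
grip_width: 0.0093
finger_force: 29.6
```

Request:
{"fn": "send_rows", "kwargs": {
  "plan": "0 0 0.0005 0 0 0 0;0 0 0.001 0 0 0 0;0 0 0.0015 0 0 0 0;0 0 0.0015 0 0 0 0"
}}

```text
clock: 21.18
position: [0.5237, -0.2893, 0.0119]
tool_rot: [3.142, -0.0, 2.967]
force: [0.4, -0.2, -0.2]
grip_width: 0.0092
finger_force: 29.6
```

Request:
{"fn": "send_rows", "kwargs": {
  "plan": "0 0 0.0005 0 0 0 0;0 0 0.0008 0 0 0 0;0 0 0.0008 0 0 0 0.012;0 0 0.0008 0 0 0 0.02;0 0 0.0008 0 0 0 0.03;0 0 0.0008 0 0 0 0.03;0 0 0.0008 0 0 0 0.03"
}}

```text
clock: 21.77
position: [0.5238, -0.2894, 0.0112]
tool_rot: [-3.142, -0.0, 2.967]
force: [-0.5, -0.4, -0.5]
grip_width: 0.0301
finger_force: 0.0
```

Request:
{"fn": "send_rows", "kwargs": {
  "plan": "0 0 0 0 0 0 0.04;0 0 -0.01 0 0 0 0.04;0 0 -0.03 0 0 0 0.04;0 0 -0.06 0 0 0 0.04;0 0 -0.1 0 0 0 0.04;0 0 -0.13 0 0 0 0.04;0 -0.10 -0.13 0 0 0 0.04;0 -0.15 -0.13 0 0 0 0.04;0 -0.15 -0.13 0 0 0 0.04;0 -0.15 -0.13 0 0 0 0.04"
}}

```text
clock: 22.6
position: [0.4958, -0.4416, 0.1426]
tool_rot: [-3.139, 0.001, 2.964]
force: [-0.1, -0.2, 0.5]
grip_width: 0.0404
finger_force: 0.0
```

```bash
python3 - <<'E'
from h import *
st();print(observe()["grip_width"]);lid()
for n,(u0,u1,v0,v1) in (("scene",(355,390,258,292)),("top",(385,415,205,235))):
    a=cv2.imread(f"pics/{n}0.png").astype(int); b=imaging.grab_frame(n)["color"][:,:,::-1].astype(int)
    d=np.abs(a-b).max(2)[v0:v1,u0:u1]; print(n,(d>40).sum())
    for r in d: print("".join("#" if x>40 else ("+" if x>20 else ".") for x in r))
E
```

```text
[-0.1 -0.2  0.5] [-0.024  0.019 -0.007] [ 0.4958 -0.4416  0.1426] 169.9 2.18 22.6
0.0403556187501021
lidchange 115
scene 0
...................................
...................................
...................................
...................................
...................................
...................................
...................................
...................................
...................................
...................................
...................................
...................................
..............++...................
.............++.....+..............
.............+.....++..............
...................................
...................................
...................+...............
...................+...............
..................+................
.................++................
................++.................
...................................
...................................
...................................
...................................
...................................
.....
[... 483 characters left out ...]
..................
..............................
..............................
.............##.++.+..........
................#+.#..........
............+...#.+#..........
............#...+#.#..........
...........+#....+++..........
...........++.....+...........
...........#......#...........
...........+......#...........
...........+......#...........
...........#......#...........
...........+.+++.#+...........
.................#............
..............................
..............................
..............................
..............................
..............................
..............................
..............................
..............................
```

The key stands as it did at the start, within a pixel, and the lid is still up. Handing in.

```bash
python3 -c "
from workcell import bot
print(bot.job_done())"
```

```text
the job is handed in; nothing more can be done
None
```

The case is unlocked with its lid ajar, the key is back right down in its hole in the block, and the job was handed in at about 22.6 s; `job_done()` gave no verdict.

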